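Hold the mould frame's corner square

TASK

Pick up the aluminium setting square by its red handle, lay it flat on the white base board of the mould frame and press its heel fully into the corner, so that one leg lies flush on the dark fixed side and the other pushes the yellow spring-hinged side out to a right angle. Finish while still gripping the square and pressing it firmly against both sides: do not let go, because the yellow side springs back in. Leave the teapots and the other loose things on the bench where they are.

Things in the scene. Friction and masses are not known exactly. Their poses are not given: they have to be found in the camera images.
- square: Loose L-shaped aluminium square, 0.35 kg, starts flat on the bench. Origin: the heel (outer corner of the L) at the underside; legs along its +x and +y, each 120 long, 22 wide, 24 high; outer faces are its planes y = 0 and x = 0. A low brace (11 high) joins the legs; the red handle block stands on it (see square_handle).
- square_handle (a point): Top centre of the red handle block, at (46, 46, 88) in the square's axes. The block is 24 thick along the bisector of the legs, 56 long across it and upright from the brace. Gripped across the 24 with the fingertips about 45 above the square's underside, they stay clear above the frame's sides.
- frame: Mould frame, fixed to the bench: white base board 200 x 200, 12 thick, two low sides on it along two edges. Origin: centre of the underside, axes along the edges. The sides' inner faces meet at (-75, -75). With the square home, its heel is at the corner, its axes point the same way as the frame's and its x leg lies on the fixed side.
- corner (a point): Corner where the inner faces of the two sides meet, on the base board's top (12 above the bench); the axis of the hinge passes through it upright. Axes as the frame's.
- fixed_side: Dark wooden side, rigid: from the corner 165 along the frame's +x, 18 thick (outward, to -y), 30 high above the base board. Its inner face is the plane y = -75 of the frame. Origin at the corner.
- swing_side (a joint): Lean of the yellow side (165 long, 18 thick, 30 high above the base), hinged at the corner. 0 = square to the fixed side, along the frame's +y; positive = leaning in over the base (far end towards +x); range -0.12 to 0.2 rad. A light spring (0.11 to 0.15 N m, about 1.3 N at the end of the square's leg) always drives it in to 0.2, where it starts.
- yellow_end (a point): Top edge of the yellow side's inner face at its free end, 165 from the hinge axis, 30 above the base board. The inner face is flat and passes through the hinge axis.
- teapot_a: Bystander: red clay teapot with lid, 90 wide, 88 high, spout out to about 100 from the middle. Origin at the centre of the underside.
- teapot_b: Bystander: the same teapot without its lid, 60 high. Origin at the centre of the underside.
- pot_lid: Bystander: small clay lid with a knob, 60 across, 28 high. Origin at the centre of the underside.
- beaker: Bystander: blue ceramic cup, 68 across, 75 high. Origin at the centre of the underside.
- rib: Bystander: light wooden throwing rib, 90 x 50 x 12. Origin at the centre of the underside.
- brush: Bystander: brush lying on the bench, about 200 long. Origin near its middle.
Not all that is in view belongs to the job. What is shaped like the square but pink is not meant.

How it is judged:
By the outcome, as a careful person would: the job done as asked, in the order asked, and still so for the second after the job is handed in, while the arm keeps its last pose, push and grip.
It also fails if it takes over 48 s, if anything falls off the work surface, if the arm or the gripper's body presses on something with over 40 N, if the wrist force passes 120 N, or if a joint passes its speed limit or range.

ROBOT

A 6-joint arm with a two-finger parallel gripper is mounted at the origin on the work surface. World frame = base frame: x ahead of the robot, y to its left, z up, the work surface at z = 0. Lengths are in m, angles in degrees, forces in N, time in s.
With the tool pointing down it reaches from about 0.3 to 0.75 m from the base axis. Payload 8.5 kg.
Tool frame: the origin (TCP) lies at the very end of the fingers, on their centre line; the grasp point (between the pads) lies 19 mm behind it; z points along the fingers, y is the line along which they close (so a half turn about z gives the same grasp; the last joint's range is limited). The gripper opens to 85 mm and grips with 20 to 120 N. Pads are 22 mm wide; open, the fingers measure 114 mm over their backs; the gripper's body (76 mm by 85 mm) begins 54 mm behind the grasp point. The pads swing forward as they close: fully open they stand 13 mm farther back than shut.
Start: joints at [-89.628, 21.807, 74.336, -0, 83.858, -12.336], TCP at [0.121, -0.537, 0.231] pointing down, gripper open.
Joint ranges: [-178.18, 178.18], [-50.72, 133.34], [12.68, 142.11], [-81.47, 261.47], [9.98, 163.14], [-165.26, 165.26]. Speed limits (degrees/s): [136.94, 136.94, 180, 180, 180, 180].

INTERFACE

Orientations are given as a 3x3 rotation matrix whose columns are the frame's x, y, z axes.
In Python, from rig import observe, cams, ticket gives the robot as it stands.
- The arm moves only by the tool move_arm, never from a script. Its arguments are lists of equal length, an entry for each row: "jaw": the finger opening in cm, from 0 to 8.54; "dp": the shift along the tool's x, y, z in cm, a list of three; "turn": the turn, a rotation vector about the tool's x, y, z in rad, a list of three. In form: {"jaw": [jaw, ...], "dp": [[tx, ty, tz], ...], "turn": [[wx, wy, wz], ...]}. A call has 1 to 12 rows; each row shifts and turns the commanded pose from where the row before left it, along the tool's axes as they then stand; what a row does not reach is not made up. A row lasts 1/12 s, in which the tool goes at most 41.7 mm and 7.16 degrees, less where a joint would pass 70% of its speed; a pose out of reach is approached as far as the arm can. A call is refused whole if a number of a shift passes 4.17 or a number of a turn 0.125, either way. A call with a gripper value outside its range is refused whole. The fingers move at their own pace and stop on an object; "force" is the grip in N (left out, the last holds). Time passes only in rows, so rows that do not move let the fingers close. It gives the time, the measured TCP pose, the force, the opening and the grip force at its end, in the units of the state.
- observe(): the state, without advancing time (a new reading comes with each control period).
- cams.get_image(name): name is "side" or "top" or "wrist"; returns (picture, depth): 384x512x3 uint8, red, green, blue; 384x512 float32, m along the optical axis (not along the pixel's ray), 0 where there is no reading.
- cams.calibration(name): a dict with "vertical_fov" (degrees; the focal length in pixels is half the picture's height over the tangent of half this angle, whatever the lens; pixels are square), "cx", "cy" (the principal point, pixels), "view" (4x4, takes a point from world to camera coordinates); the wrist camera has in their place "tool_from_camera" (4x4, takes a point from camera to tool coordinates, whose origin is the TCP and whose axes are the flange's). Camera axes: x right, y up, looking along -z (the intrinsics and any distortion apply to the point x, -y, -z); pixel columns grow to the right and rows downward; lengths in m; the calibration is good to about 2 mm. A picture is of the moment at which its call begins: read the wrist's pose just before it. calibration takes no time and is no camera call.
- ticket.close_job(): hands the job in; it is judged then, once.
Trained networks look in the newest picture that a camera, given by its name, has taken for a name from the list of things; names that differ only in an ending like _2 or _b are one class to them, and where a whole thing is asked for, a point or a joint stands for the part that bears it (a point fixed in the world has none). Each returns a list of dicts, best first, with "p" (0 to 1); they miss things now and then, are a little off and sometimes report something else, mostly with a low value. They report only what shows in the picture. A call takes as long as a camera call. They do not tell look-alikes from the thing itself.
- cams.spot_in(camera, query): "box" ([centre column, centre row, width, height] as shares, 0 to 1, of the picture: columns of its width, rows of its height, round what is visible of it).
- cams.outline_of(camera, query): "mask" (384x512 bool, what is visible of it) and "box" ([centre column, centre row, width, height] as shares, 0 to 1, of the picture: columns of its width, rows of its height, round what is visible of it).
- cams.mark_of(camera, query): "location" ([column, row] as shares, 0 to 1, of the picture: columns of its width, rows of its height: a listed point, or the origin of a listed thing).
The state is a dict: "time_s": time; "q": joint angles; "qvel": joint speeds; "joint_efforts": joint torques, N m; "position": TCP position; "tool_rot": TCP orientation; "ft_force": force on the tool from outside, world axes, zero at the start; "wrist_torque": the same for the moment, N m; "grip_width": finger opening in m; "gripper_force": force on a finger pad.
Only numpy, scipy, OpenCV 4.12 (cv2) and the standard library are available. Lean on these libraries where they do the work, as an engineer would, in place of code of your own. Each camera call takes 0.05 s, during which the arm holds its last target. There are 200 camera calls.

## Working session

There is one attempt and no reset: what is moved stays moved. The work goes in short steps, Python scripts to look and compute and a tool call to move; the robot and the scene stay as the last step left them, time stands still between calls to the robot, and variables do not carry over. Pictures are saved under pics/ and viewed, at most 10 in all, crops included, and the job is handed in when it is done.

Besides the shell and the picture viewer there is one more tool, called after "Emit:" as name(argument=value, ...) on one line, values as JSON. move_arm: Moves the arm, as the interface text tells. Its arguments: {"type":"object","properties":{"jaw":{"type":"array","items":{"type":"number"}},"dp":{"type":"array","items":{"type":"array","items":{"type":"number"}}},"turn":{"type":"array","items":{"type":"array","items":{"type":"number"}}},"force":{"type":"number"}},"required":["jaw","dp","turn"]}

```bash
mkdir -p pics; ls
cat > h.py <<'E'
import numpy as np, cv2
from rig import observe, cams, ticket
def K(c):
    f=192/np.tan(np.radians(c["vertical_fov"])/2); return f,c["cx"],c["cy"]
def V(name,st=None):
    c=cams.calibration(name)
    if name!="wrist": return c,np.array(c["view"])
    st=st or observe(); T=np.eye(4);T[:3,:3]=st["tool_rot"];T[:3,3]=st["position"]
    return c,np.linalg.inv(T@np.array(c["tool_from_camera"]))
def ray(name,u,v,st=None):
    c,W=V(name,st);f,cx,cy=K(c);C=np.linalg.inv(W)
    d=C[:3,:3]@np.array([(u-cx)/f,-(v-cy)/f,-1]); return C[:3,3],d
def atz(name,u,v,z,st=None):
    o,d=ray(name,u,v,st); return o+d*(z-o[2])/d[2]
def atd(name,u,v,dep,st=None):
    o,d=ray(name,u,v,st); return o+d*dep
def proj(name,p,st=None):
    c,W=V(name,st);f,cx,cy=K(c);q=W@np.append(p,1); return cx+f*q[0]/-q[2], cy-f*q[1]/-q[2]
def tri(rs):
    A=0;b=0
    for o,d in rs:
        d=d/np.linalg.norm(d);P=np.eye(3)-np.outer(d,d);A=A+P;b=b+P@o
    return np.linalg.solve(A,b)
E
python3 - <<'E'
from h import *
for n in("top","side","wrist"):
    print(n,{k:(np.round(v,3).tolist()) if not isinstance(v,str) else v for k,v in cams.calibration(n).items()})
im={}
for n in("top","side"):
    im[n],d=cams.get_image(n); cv2.imwrite(f"pics/{n}0.png",im[n][:,:,::-1]); np.save(f"pics/{n}0d.npy",d)
    for q in("square","square_handle","corner","yellow_end","frame","teapot_a"):
        print(n,q,[(round(r["p"],2),round(r["location"][0]*512,1),round(r["location"][1]*384,1)) for r in cams.mark_of(n,q)[:4]])
print(observe())
E
```

```text
pics
top {'vertical_fov': 53.15, 'cx': 260.808, 'cy': 188.458, 'view': [[-0.002, -1.0, 0.0, 0.064], [0.996, -0.002, 0.09, -0.588], [-0.09, 0.001, 0.996, -1.602], [0.0, 0.0, 0.0, 1.0]]}
side {'vertical_fov': 51.381, 'cx': 253.966, 'cy': 189.033, 'view': [[-0.784, -0.621, -0.005, 0.496], [0.483, -0.615, 0.624, -0.263], [-0.391, 0.486, 0.782, -1.093], [0.0, 0.0, 0.0, 1.0]]}
wrist {'vertical_fov': 71.597, 'cx': 249.259, 'cy': 191.916, 'tool_from_camera': [[0.001, 0.953, 0.304, 0.077], [1.0, -0.001, 0.001, -0.0], [0.001, 0.304, -0.953, -0.143], [0.0, 0.0, 0.0, 1.0]]}
top square [(0.89, 131.4, 228.7), (0.88, 200.5, 177.5), (0.76, 238.2, 197.2)]
top square_handle [(0.96, 200.9, 188.7), (0.86, 250.7, 186.9), (0.68, 134.9, 243.3)]
top corner [(0.81, 309.3, 225.4)]
top yellow_end [(0.48, 312.5, 186.5)]
top frame [(0.62, 321.7, 209.6)]
top teapot_a [(0.8, 295.0, 148.4), (0.7, 260.4, 147.0)]
side square [(0.89, 187.8, 238.8), (0.65, 236.3, 222.6), (0.55, 164.7, 372.9)]
side square_handle [(0.95, 186.6, 362.0), (0.84, 199.3, 227.5), (0.68, 241.1, 184.5)]
side corner [(0.62, 328.3, 177.6)]
side ye
[... 215 characters left out ...]
8120e+01, -1.23359569e+01]), 'qvel': array([-0.03366709,  0.07352283, -0.02428816,  0.03868866,  0.03528555,
        0.0226513 ]), 'joint_efforts': array([-4.60366264e-04, -4.48250020e+01, -2.31436551e+01, -1.67741637e-04,
        4.92558884e-04, -3.43292136e-06]), 'position': array([ 0.12097543, -0.53650863,  0.23130572]), 'tool_rot': array([[ 9.75509228e-01,  2.19958511e-01,  7.08929919e-06],
       [ 2.19958510e-01, -9.75509227e-01,  4.01194931e-05],
       [ 1.57403007e-05, -3.75775841e-05, -9.99999999e-01]]), 'ft_force': array([-0.63706174,  0.78640259,  0.28210028]), 'wrist_torque': array([-0.02341822,  0.00684612,  0.00380924]), 'gripper_force': 0.0, 'grip_width': 0.08521536001536116}
```

Run:
```python
import cv2
a=cv2.imread("pics/top0.png");cv2.imwrite("pics/topc.png",cv2.resize(a[100:300,80:380],None,fx=2.66,fy=2.66,interpolation=2))
```

```text
(no output)
```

View pics/topc.png

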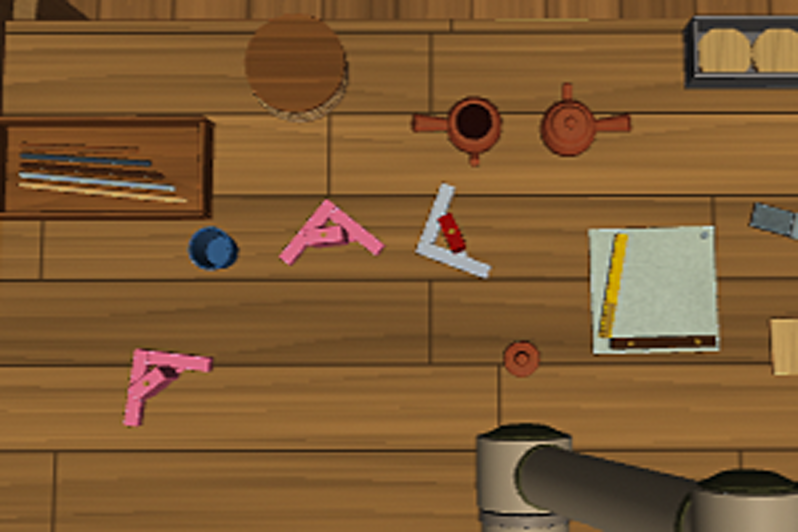

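View pics/side0.png

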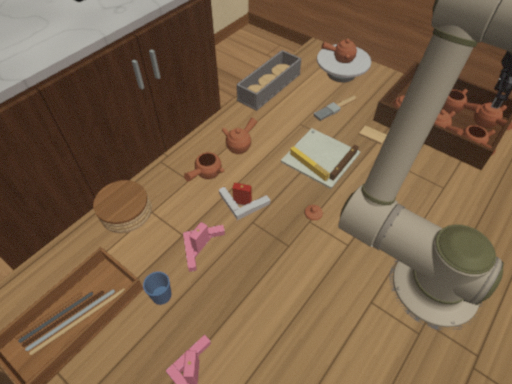

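The top crop shows the aluminium square with its heel at (420,250) in the crop and its red handle at (452,232). The frame corner is at about (607,342), the yellow side leans in, and pink look-alikes lie to the left. The side view agrees: handle (242,190), corner (328,178).

Run:
```python
from h import *
P={"handle":((250.7,186.9),(241.1,184.5)),"heel":((238.2,197.2),(236.3,222.6)),"corner":((309.3,225.4),(328.3,177.6)),"yend":((312.5,186.5),(295.6,144.3))}
for k,(a,b) in P.items():
    X=tri([ray("top",*a),ray("side",*b)]); print(k,np.round(X,4),np.round(np.subtract(proj("top",X),a),1),np.round(np.subtract(proj("side",X),b),1))
f=lambda x,y:(80+x/2.66,100+y/2.66)
for n,(x,y),z in [("xtip",(490,270),.024),("ytip",(447,185),.024),("heel",(418,250),.024),("handle",(452,232),.088),("fixEnd",(716,336),.042),("fixstart",(609,336),.042),("boardTL",(589,229),.012),("boardTR",(713,226),.012),("BL",(594,355),.012),("BR",(719,352),.012)]:
    print(n,np.round(atz("top",*f(x,y),z),4))
```

```text
handle [0.5922 0.1064 0.0887] [-0.6 -0.8] [1.3 0.1]
heel [ 0.5609  0.1662 -0.0187] [-1.1 -1.6] [2.7 0.2]
corner [ 0.4314 -0.1435  0.0067] [0. 0.] [-0. -0.]
yend [ 0.5861 -0.1562  0.058 ] [0.9 1.6] [-2.3 -0.3]
xtip [0.5327 0.0485 0.024 ]
ytip [0.6694 0.1171 0.024 ]
heel [0.5648 0.1633 0.024 ]
handle [0.5876 0.1073 0.088 ]
fixEnd [ 0.4276 -0.305   0.042 ]
fixstart [ 0.4279 -0.1374  0.042 ]
boardTL [ 0.5992 -0.1112  0.012 ]
boardTR [ 0.6037 -0.311   0.012 ]
BL [ 0.3976 -0.1169  0.012 ]
BR [ 0.402  -0.3161  0.012 ]
```

Emit:
move_arm(jaw=[8.5,8.5,8.5,8.5,8.5,8.5,8.5,8.5,8.5,8.5,8.5,8.5], dp=[[2.5,-2.2,0],[2.5,-2.2,0],[2.5,-2.2,0],[2.5,-2.2,0],[2.5,-2.2,0],[2.5,-2.2,0],[2.5,-2.2,0],[2.5,-2.2,0],[2.5,-2.2,0],[2.5,-2.2,0],[2.5,-2.2,0],[2.5,-2.2,0]], turn=[[0,0,0],[0,0,0],[0,0,0],[0,0,0],[0,0,0],[0,0,0],[0,0,0],[0,0,0],[0,0,0],[0,0,0],[0,0,0],[0,0,0]])

```text
time_s: 1.7
position: [0.3562, -0.2115, 0.2316]
tool_rot: [[0.976, 0.22, 0.0], [0.22, -0.976, -0.0], [0.0, 0.001, -1.0]]
ft_force: [0.8, -1.0, -1.0]
grip_width: 0.0847
gripper_force: 0.0
```

Emit:
move_arm(jaw=[8.5,8.5,8.5,8.5,8.5,8.5,8.5,8.5,8.5,8.5,8.5,8.5], dp=[[2.5,-2.2,0],[2.5,-2.2,0],[2.5,-2.2,0],[2.5,-2.2,0],[2.5,-2.2,0],[2.5,-2.2,0],[2.5,-2.2,0],[2.5,-2.2,0],[2.5,-2.2,0],[2.5,-2.2,0],[2.5,-2.2,0],[2.5,-2.2,0]], turn=[[0,0,0],[0,0,0],[0,0,0],[0,0,0],[0,0,0],[0,0,0],[0,0,0],[0,0,0],[0,0,0],[0,0,0],[0,0,0],[0,0,0]])

```text
time_s: 2.7
position: [0.5909, 0.1122, 0.2313]
tool_rot: [[0.975, 0.22, 0.0], [0.22, -0.975, -0.0], [0.0, 0.0, -1.0]]
ft_force: [0.3, 0.9, -0.5]
grip_width: 0.0851
gripper_force: 0.0
```

Emit:
move_arm(jaw=[8.5,8.5,8.5,8.5], dp=[[0,0,0],[0,0,0],[0,0,0],[0,0,0]], turn=[[0,0,-0.1],[0,0,-0.1],[0,0,-0.09],[0,0,0]])

```text
time_s: 3.03
position: [0.5902, 0.1108, 0.2312]
tool_rot: [[0.87, 0.493, -0.0], [0.493, -0.87, -0.0], [-0.0, -0.0, -1.0]]
ft_force: [0.2, 0.8, -0.2]
grip_width: 0.0851
gripper_force: 0.0
```

```bash
cat > look.py <<'E'
import sys
from h import *
tag=sys.argv[1]; st=observe(); im,d=cams.get_image("wrist"); cv2.imwrite(f"pics/{tag}.png",im[:,:,::-1]); np.save(f"pics/{tag}d.npy",d)
import pickle; pickle.dump(st,open(f"pics/{tag}.pkl","wb"))
for q,z in zip(sys.argv[2::2],map(float,sys.argv[3::2])):
    for r in cams.mark_of("wrist",q)[:2]:
        u,v=r["location"][0]*512,r["location"][1]*384; print(q,round(r["p"],2),round(u,1),round(v,1),"depth",np.round(atd("wrist",u,v,d[min(383,max(0,int(v))),min(511,max(0,int(u)))],st),4),"z",np.round(atz("wrist",u,v,z,st),4))
print(np.round(st["position"],4),np.degrees(np.arctan2(st["tool_rot"][1][1],st["tool_rot"][0][1])))
E
python3 look.py w1 square_handle .088 square 0
```

```text
square_handle 0.84 79.2 87.8 depth [0.5892 0.3062 0.0888] z [0.589  0.3067 0.088 ]
square_handle 0.6 250.4 181.4 depth [0.5897 0.1096 0.0901] z [0.5892 0.1093 0.088 ]
square 0.6 131.7 46.6 depth [0.6476 0.3061 0.0167] z [0.6471 0.3135 0.    ]
[0.5902 0.1108 0.2312] -60.473670331318786
```

View pics/w1.png

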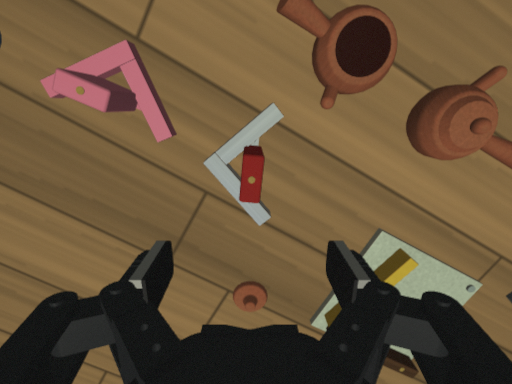

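Wrist view: handle top at (250,180), square heel at (206,163). The pinks and teapots are clear of the fingers. I'll fit the square and handle from depth.

```bash
cat >> h.py <<'E'
def cloud(tag):
    import pickle
    st=pickle.load(open(f"pics/{tag}.pkl","rb"));d=np.load(f"pics/{tag}d.npy");c,W=V("wrist",st);f,cx,cy=K(c)
    v,u=np.mgrid[0:384,0:512];C=np.linalg.inv(W)
    X=(np.stack([(u-cx)/f,-(v-cy)/f,-np.ones_like(u)],-1)*d[...,None])@C[:3,:3].T+C[:3,3]; X[d==0]=9
    return X
def rect(X,c,r,z0,z1):
    P=X[(np.hypot(X[...,0]-c[0],X[...,1]-c[1])<r)&(X[...,2]>z0)&(X[...,2]<z1)]
    m=cv2.minAreaRect((P[:,:2]*1000).astype(np.float32)); return len(P),np.round(m[0],1),np.round(m[1],1),round(m[2],2),np.round(cv2.boxPoints(m),1).tolist(),np.median(P[:,2])
E
python3 - <<'E'
from h import *
X=cloud("w1")
print(rect(X,(.59,.109),.04,.08,.1)); print(rect(X,(.59,.109),.13,.018,.032))
E
```

```text
(1038, array([592.2, 109.8]), array([56.1, 23.9]), 24.38, [[561.7000122070312, 109.0999984741211], [571.5, 87.30000305175781], [622.7000122070312, 110.5], [612.7999877929688, 132.1999969482422]], np.float64(0.0877733525093704))
(2734, array([610. , 135.8]), array([195.5, 134.9]), 78.39, [[524.2999877929688, 53.599998474121094], [656.4000244140625, 26.399999618530273], [695.7000122070312, 217.89999389648438], [563.5999755859375, 245.10000610351562]], np.float64(0.02391719291327174))
```

Run:
```python
from h import *
X=cloud("w1")
print(rect(X,(.592,.110),.098,.018,.032))
st=observe();R=st["tool_rot"]
print((R.T@(np.array([.592,.110,.045])-st["position"])*100).round(2))
```

```text
(2486, array([600.4,  92. ]), array([119.9, 120.1]), 69.47, [[523.2000122070312, 56.900001525878906], [635.7000122070312, 14.699999809265137], [677.7000122070312, 127.0999984741211], [565.2000122070312, 169.1999969482422]], np.float64(0.023913478736041355))
[ 0.14  0.13 18.64]
```

Emit:
move_arm(jaw=[8.5,8.5,8.5,8.5,8.5,8.5,8.5,8.5,8.5,8.5], dp=[[0.14,0.13,2.0],[0,0,2.5],[0,0,2.5],[0,0,2.5],[0,0,2.5],[0,0,2.5],[0,0,2.0],[0,0,1.5],[0,0,0.6],[0,0,0]], turn=[[0,0,0.045],[0,0,0.042],[0,0,0],[0,0,0],[0,0,0],[0,0,0],[0,0,0],[0,0,0],[0,0,0],[0,0,0]])

```text
time_s: 4.02
position: [0.5915, 0.1099, 0.0442]
tool_rot: [[0.912, 0.411, -0.002], [0.411, -0.912, 0.0], [-0.002, -0.001, -1.0]]
ft_force: [-0.4, 1.2, 0.2]
grip_width: 0.0849
gripper_force: 0.0
```

Emit:
move_arm(jaw=[2.0,2.0,2.0,2.0,2.0,2.0,2.0,2.0,2.0,2.0,2.0,2.0], dp=[[0,0,0],[0,0,0],[0,0,0],[0,0,0],[0,0,0],[0,0,0],[0,0,0],[0,0,0],[0,0,0],[0,0,0],[0,0,0],[0,0,0]], turn=[[0,0,0],[0,0,0],[0,0,0],[0,0,0],[0,0,0],[0,0,0],[0,0,0],[0,0,0],[0,0,0],[0,0,0],[0,0,0],[0,0,0]], force=80)

```text
time_s: 5.02
position: [0.5923, 0.1101, 0.046]
tool_rot: [[0.911, 0.412, 0.001], [0.412, -0.911, 0.0], [0.001, 0.0, -1.0]]
ft_force: [-0.4, 0.0, 6.3]
grip_width: 0.0233
gripper_force: 78.3
```

Emit:
move_arm(jaw=[2.0,2.0,2.0,2.0,2.0,2.0,2.0,2.0], dp=[[0,0,-1],[0,0,-2.5],[0,0,-3],[0,0,-3],[0,0,-3],[0,0,-3],[0,0,-2.5],[0,0,-2]], turn=[[0,0,0],[0,0,0],[0,0,0],[0,0,0],[0,0,0],[0,0,0],[0,0,0],[0,0,0]])

```text
time_s: 5.68
position: [0.5917, 0.1101, 0.2476]
tool_rot: [[0.911, 0.412, 0.001], [0.412, -0.911, -0.0], [0.001, 0.001, -1.0]]
ft_force: [0.8, 0.1, -4.1]
grip_width: 0.0233
gripper_force: 79.1
```

Emit:
move_arm(jaw=[2.0,2.0,2.0,2.0,2.0,2.0,2.0,2.0,2.0,2.0,2.0,2.0], dp=[[-1,0.1,0],[-2,0.1,0],[-2.4,0.1,0],[-2.4,0.2,0],[-2.4,0.2,0],[-2.4,0.2,0],[-2.4,0.1,0],[-2.4,0.1,0],[-2.4,0.1,0],[-2.4,0.1,0],[-1.6,0,0],[0,0,0]], turn=[[0,0,0],[0,0,0],[0,0,0],[0,0,0],[0,0,0],[0,0,0],[0,0,0],[0,0,0],[0,0,0],[0,0,0],[0,0,0],[0,0,0]])

```text
time_s: 6.68
position: [0.3777, -0.0002, 0.2454]
tool_rot: [[0.912, 0.411, -0.002], [0.411, -0.912, -0.0], [-0.002, -0.001, -1.0]]
ft_force: [0.5, -0.2, -4.0]
grip_width: 0.0231
gripper_force: 79.0
```

```bash
python3 look.py w2 corner .012 yellow_end .042 square_handle .25 frame 0
```

```text
corner 0.97 351.8 172.7 depth [ 0.426  -0.1402  0.0127] z [ 0.426  -0.1405  0.012 ]
yellow_end 0.78 451.8 63.0 depth [ 0.5908 -0.1653  0.0421] z [ 0.5909 -0.1653  0.042 ]
square_handle 0.83 247.8 291.0 depth [3.766e-01 2.000e-04 2.883e-01] z [ 0.349  -0.0119  0.25  ]
frame 0.64 417.1 142.3 depth [ 0.5012 -0.2012  0.0117] z [ 0.5028 -0.2084  0.    ]
[ 3.777e-01 -2.000e-04  2.454e-01] -65.73769239212199
```

View pics/w2.png

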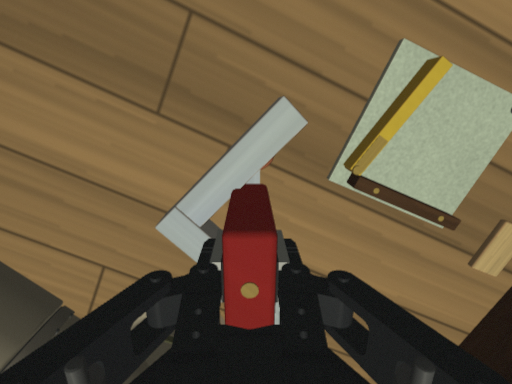

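The square is held level, heel at left (158,228). The frame shows whole: corner near (352,173), yellow end (447,62), fixed side out to (457,222).

```bash
cat > fr.py <<'E'
from h import *
X=cloud("w2");im=cv2.imread("pics/w2.png").astype(int);z=X[...,2]
near=(np.hypot(X[...,0]-.50,X[...,1]-.21)<9)&(X[...,0]>.39)&(X[...,0]<.63)&(X[...,1]<-.1)&(X[...,1]>-.34)
top=near&(z>.036)&(z<.048); dark=im.sum(2)<210; yel=(im[...,2]>im[...,0]+70)&(im[...,1]>100)
def R(m):
    P=(X[m][:,:2]*1000).astype(np.float32); r=cv2.minAreaRect(P); return len(P),np.round(r[1],1),np.round(cv2.boxPoints(r),1).tolist(),np.median(X[m][:,2]).round(4)
print("fixed",R(top&dark)); print("yellow",R(top&yel)); b=near&(z>.006)&(z<.018);print("board",R(b))
# held square legs: z of top faces, heel region
st=observe();p=st["position"];s=(np.hypot(X[...,0]-p[0],X[...,1]-p[1])<.12)&(z>.18)&(z<.26)&(im.min(2)>120)
print("leg top z",np.percentile(z[s],[5,50,95]).round(4),R(s))
E
python3 fr.py
```

```text
fixed (1577, array([232.4, 131.9]), [[332.3999938964844, -214.39999389648438], [423.20001220703125, -310.1000061035156], [591.7999877929688, -150.10000610351562], [501.0, -54.400001525878906]], np.float64(0.0414))
yellow (1926, array([212.7, 124. ]), [[352.8999938964844, -175.0], [421.8999938964844, -278.0], [598.5999755859375, -159.6999969482422], [529.5999755859375, -56.70000076293945]], np.float64(0.0419))
board (16123, array([200.3, 202.1]), [[402.79998779296875, -113.5999984741211], [407.8999938964844, -315.6000061035156], [608.0999755859375, -310.70001220703125], [603.0999755859375, -108.69999694824219]], np.float64(0.0116))
leg top z [0.2222 0.2233 0.2243] (6634, array([118.1, 119.4]), [[308.70001220703125, -52.0], [420.3999938964844, -94.0], [462.0, 16.5], [350.29998779296875, 58.5]], np.float64(0.2233))
```

Run:
```python
from h import *
X=cloud("w2");im=cv2.imread("pics/w2.png").astype(int)
a=np.radians(-88.55);ex=np.array([np.cos(a),np.sin(a)]);ey=np.array([-ex[1],ex[0]])
D=(X[...,:2]-np.array([.4286,-.13905]));x=D@ex*1000;y=D@ey*1000;z=X[...,2]*1000
t=(z>36)&(z<48)
for lo in range(20,160,20):
    m=t&(x>lo)&(x<lo+20)&(y<12)&(y>-40); print("fixed x",lo,"y max/min",np.percentile(y[m],[2,98]).round(1),m.sum())
for lo in range(20,160,20):
    m=t&(y>lo)&(y<lo+20)&(x<60)&(x>-40); print("yellow y",lo,"x",np.percentile(x[m],[2,50,98]).round(1),np.median(y[m]).round(1))
m=t&(y<5)&(y>-16)&(x>-30)&(x<200); print("fixed x extent",np.percentile(x[m],[.5,99.5]))
m=(z>6)&(z<18)&(x>-60)&(x<160)&(y>-60)&(y<200)
for s in(30,60,90,120):
    k=m&(abs(x-s)<8); print("board y",s,y[k].min().round(1),y[k].max().round(1))
    k=m&(abs(y-s)<8); print("board x",s,x[k].min().round(1),x[k].max().round(1))
```

```text
fixed x 20 y max/min [-17.6  -0.2] 187
fixed x 40 y max/min [-17.5  -0.2] 183
fixed x 60 y max/min [-17.6  -0.2] 179
fixed x 80 y max/min [-17.4  -0.4] 172
fixed x 100 y max/min [-17.6  -0.3] 174
fixed x 120 y max/min [-17.6  -0.3] 173
fixed x 140 y max/min [-17.8  -0.5] 166
yellow y 20 x [-13.8  -5.4   5.1] 30.1
yellow y 40 x [-9.3 -1.   9.9] 50.1
yellow y 60 x [-5.7  3.4 13.8] 70.1
yellow y 80 x [-1.4  7.7 17.8] 90.0
yellow y 100 x [ 2.6 12.1 21.8] 110.4
yellow y 120 x [ 6.8 15.8 26.1] 130.2
yellow y 140 x [10.9 20.2 30.2] 150.4
fixed x extent [-14.51178414 162.95898418]
board y 30 -25.2 174.1
board x 30 -25.9 159.9
board y 60 -24.8 174.6
board x 60 -25.9 159.9
board y 90 -25.0 174.3
board x 90 -25.7 160.0
board y 120 -24.9 174.9
board x 120 -25.7 159.8
```

Emit:
move_arm(jaw=[2.0,2.0,2.0,2.0,2.0,2.0,2.0,2.0,2.0,2.0,2.0,2.0], dp=[[0.1,1,0],[0.1,2,0],[0.1,2.4,0],[0.14,2.4,0],[0.15,2.6,0],[0.15,2.6,0],[0.15,2.6,0],[0.15,2.6,0],[0.1,2.4,0],[0.1,2.2,0],[0.1,2.0,0],[0,0,0]], turn=[[0,0,0],[0,0,0],[0,0,0],[0,0,0],[0,0,0],[0,0,0],[0,0,0],[0,0,0],[0,0,0],[0,0,0],[0,0,0],[0,0,0]], force=110)

```text
time_s: 7.93
position: [0.4965, -0.224, 0.244]
tool_rot: [[0.912, 0.411, -0.0], [0.411, -0.912, -0.001], [-0.001, 0.0, -1.0]]
ft_force: [0.5, -0.2, -5.1]
grip_width: 0.0229
gripper_force: 109.0
```

Emit:
move_arm(jaw=[2.0,2.0,2.0,2.0,2.0,2.0,2.0,2.0], dp=[[0,0,0],[0,0,0],[0,0,0],[0,0,0],[0,0,0],[0,0,0],[0,0,0],[0,0,0]], turn=[[0,0,-0.04],[0,0,-0.07],[0,0,-0.08],[0,0,-0.08],[0,0,-0.07],[0,0,-0.045],[0,0,0],[0,0,0]])

```text
time_s: 8.6
position: [0.4951, -0.2203, 0.245]
tool_rot: [[0.69, 0.723, -0.001], [0.723, -0.69, 0.0], [-0.0, -0.001, -1.0]]
ft_force: [-0.5, -0.1, -4.3]
grip_width: 0.0226
gripper_force: 108.9
```

```bash
cat > where.py <<'E'
import sys
from h import *
st=observe();p=st["position"]*1000;R=st["tool_rot"]
a=np.radians(-88.6);ex=np.array([np.cos(a),np.sin(a)]);ey=np.array([-ex[1],ex[0]])
d=p[:2]-np.array([428.6,-138.0]);F=st["ft_force"]
print("t",st["time_s"],"heel in corner axes mm",(d@ex-46).round(1),(d@ey-46).round(1),"underside above board",round(p[2]-46.1-12,1),
"yaw off",round(np.degrees(np.arctan2(R[1,1],R[0,1]))+43.6,2),"tilt",np.degrees(R[:2,2]).round(2),"F frame",np.round([F[:2]@ex,F[:2]@ey,F[2]],1),"T",np.round(st["wrist_torque"],2),"grip",round(st["grip_width"],4),round(st["gripper_force"],0))
print("tool dirs: corner -x",(R.T@np.append(-ex,0)).round(3),"corner -y",(R.T@np.append(-ey,0)).round(3),"q",st["q"].round(0))
E
python3 where.py; python3 look.py w3 corner .012 yellow_end .042
python3 - <<'E'
from h import *
st=observe();X=cloud("w3");im=cv2.imread("pics/w3.png").astype(int);z=X[...,2];p=st["position"]
s=(np.hypot(X[...,0]-p[0],X[...,1]-p[1])<.12)&(z>.18)&(z<.26)&(im.min(2)>120);P=(X[s][:,:2]*1000).astype(np.float32);r=cv2.minAreaRect(P);print(r[1],cv2.boxPoints(r).round(1).tolist(),np.percentile(z[s],[5,50,95]))
E
```

```text
t 8.6 heel in corner axes mm 37.9 18.5 underside above board 186.9 yaw off -0.07 tilt [-0.03  0.02] F frame [ 0.1 -0.5 -4.3] T [-0.05 -0.06  0.02] grip 0.0226 109.0
tool dirs: corner -x [ 0.706 -0.708  0.   ] corner -y [-0.708 -0.706  0.001] q [-37.  20.  74.  -0.  85.   7.]
corner 0.97 174.1 153.6 depth [ 0.4374 -0.138   0.0428] z [ 0.4275 -0.1356  0.012 ]
yellow_end 0.56 274.1 82.4 depth [ 0.5893 -0.1639  0.041 ] z [ 0.5892 -0.1639  0.042 ]
[ 0.4951 -0.2203  0.245 ] -43.667194671258095
(120.1552963256836, 117.83100891113281) [[447.5, -176.0], [450.6000061035156, -293.79998779296875], [570.7000122070312, -290.6000061035156], [567.7000122070312, -172.8000030517578]] [0.22171652 0.22282783 0.22387122]
```

Emit:
move_arm(jaw=[2.0,2.0,2.0,2.0,2.0,2.0,2.0,2.0,2.0,2.0,2.0], dp=[[0,0,1.2],[0,0,2.2],[0,0,2.4],[0,0,2.4],[0,0,2.4],[0,0,2.4],[0,0,2.2],[0,0,1.5],[0,0,1.0],[0,0,0.6],[0,0,0]], turn=[[0,0,0],[0,0,0],[0,0,0],[0,0,0],[0,0,0],[0,0,0],[0,0,0],[0,0,0],[0,0,0],[0,0,0],[0,0,0]])

```text
time_s: 9.67
position: [0.4948, -0.2202, 0.0616]
tool_rot: [[0.69, 0.724, -0.001], [0.724, -0.69, 0.001], [-0.0, -0.001, -1.0]]
ft_force: [-0.7, 0.4, -4.3]
grip_width: 0.0231
gripper_force: 108.8
```

Emit:
move_arm(jaw=[2.0,2.0,2.0,2.0], dp=[[0,0,0.1],[0,0,0.1],[0,0,0.05],[0,0,0]], turn=[[0,0,0],[0,0,0],[0,0,0],[0,0,0]])

```text
time_s: 10.0
position: [0.4951, -0.2204, 0.0603]
tool_rot: [[0.69, 0.724, 0.001], [0.724, -0.69, -0.001], [0.0, 0.001, -1.0]]
ft_force: [0.8, 0.1, -4.3]
grip_width: 0.0229
gripper_force: 108.8
```

```bash
python3 where.py
```

```text
t 10.0 heel in corner axes mm 38.0 18.5 underside above board 2.2 yaw off -0.0 tilt [ 0.05 -0.03] F frame [-0.1  0.8 -4.3] T [-0.02 -0.01 -0.  ] grip 0.0229 109.0
tool dirs: corner -x [ 0.707 -0.707 -0.001] corner -y [-0.707 -0.707 -0.001] q [-37.  32.  89.   0.  59.   7.]
```

Slowly down to contact with the board.

Emit:
move_arm(jaw=[2.0,2.0,2.0,2.0], dp=[[0,0,0.08],[0,0,0.07],[0,0,0.05],[0,0,0]], turn=[[0,0,0],[0,0,0],[0,0,0],[0,0,0]])

```text
time_s: 10.33
position: [0.495, -0.2204, 0.0581]
tool_rot: [[0.69, 0.724, 0.0], [0.724, -0.69, -0.0], [0.0, 0.0, -1.0]]
ft_force: [-0.1, 0.4, -0.7]
grip_width: 0.0227
gripper_force: 109.3
```

Emit:
move_arm(jaw=[2.0,2.0,2.0], dp=[[0,0,0.05],[0,0,0],[0,0,0]], turn=[[0,0,0],[0,0,0],[0,0,0]])

```text
time_s: 10.58
position: [0.495, -0.2204, 0.058]
tool_rot: [[0.69, 0.724, 0.001], [0.724, -0.69, -0.0], [-0.0, 0.001, -1.0]]
ft_force: [-1.8, -0.0, 5.2]
grip_width: 0.0225
gripper_force: 110.3
```

Emit:
move_arm(jaw=[2.0,2.0,2.0,2.0,2.0,2.0,2.0,2.0,2.0], dp=[[-0.1,-0.1,0],[-0.15,-0.15,0],[-0.2,-0.2,0],[-0.2,-0.2,0],[-0.2,-0.2,0],[-0.15,-0.15,0],[-0.1,-0.1,0],[-0.08,-0.08,0],[0,0,0]], turn=[[0,0,0],[0,0,0],[0,0,0],[0,0,0],[0,0,0],[0,0,0],[0,0,0],[0,0,0],[0,0,0]])

```text
time_s: 11.33
position: [0.4791, -0.2213, 0.0581]
tool_rot: [[0.69, 0.724, 0.003], [0.724, -0.69, -0.002], [0.001, 0.003, -1.0]]
ft_force: [2.8, -0.8, 6.0]
grip_width: 0.0229
gripper_force: 110.3
```

```bash
python3 where.py
```

```text
t 11.3333 heel in corner axes mm 38.5 2.4 underside above board 0.0 yaw off -0.03 tilt [ 0.17 -0.1 ] F frame [0.9 2.8 6. ] T [ 0.26 -0.34 -0.06] grip 0.0229 110.0
tool dirs: corner -x [ 0.707 -0.707 -0.002] corner -y [-0.707 -0.707 -0.003] q [-38.  31.  92.   0.  57.   6.]
```

Emit:
move_arm(jaw=[2.0,2.0,2.0,2.0,2.0,2.0,2.0,2.0,2.0,2.0,2.0,2.0], dp=[[0.1,-0.1,0],[0.2,-0.2,0],[0.25,-0.25,0],[0.25,-0.25,0],[0.25,-0.25,0],[0.25,-0.25,0],[0.25,-0.25,0],[0.25,-0.25,0],[0.25,-0.25,0],[0.2,-0.2,0],[0.15,-0.15,0],[0,0,0]], turn=[[0,0,0],[0,0,0],[0,0,0],[0,0,0],[0,0,0],[0,0,0],[0,0,0],[0,0,0],[0,0,0],[0,0,0],[0,0,0],[0,0,0]])

```text
time_s: 12.33
position: [0.4781, -0.1878, 0.0582]
tool_rot: [[0.689, 0.724, 0.002], [0.724, -0.689, -0.003], [-0.001, 0.004, -1.0]]
ft_force: [1.6, -3.7, 4.6]
grip_width: 0.0231
gripper_force: 110.3
```

```bash
python3 where.py
```

```text
t 12.3333 heel in corner axes mm 5.0 2.3 underside above board 0.1 yaw off 0.01 tilt [ 0.14 -0.17] F frame [3.7 1.5 4.6] T [-0.43  0.07 -0.04] grip 0.0231 110.0
tool dirs: corner -x [ 0.707 -0.707 -0.003] corner -y [-0.707 -0.707 -0.002] q [-35.  30.  94.  -0.  56.   9.]
```

Emit:
move_arm(jaw=[2.0,2.0,2.0,2.0,2.0,2.0], dp=[[-0.06,-0.06,0],[-0.06,-0.06,0],[-0.04,-0.04,0],[-0.03,-0.03,0],[-0.02,-0.02,0],[0,0,0]], turn=[[0,0,0],[0,0,0],[0,0,0],[0,0,0],[0,0,0],[0,0,0]])

```text
time_s: 12.83
position: [0.4758, -0.1878, 0.0582]
tool_rot: [[0.69, 0.724, 0.004], [0.724, -0.69, -0.002], [0.001, 0.005, -1.0]]
ft_force: [4.9, -1.6, 5.3]
grip_width: 0.0228
gripper_force: 110.2
```

```bash
python3 where.py
```

```text
t 12.8333 heel in corner axes mm 5.0 -0.0 underside above board 0.1 yaw off -0.04 tilt [ 0.24 -0.14] F frame [1.7 4.9 5.3] T [-0.06 -0.58 -0.26] grip 0.0228 110.0
tool dirs: corner -x [ 0.707 -0.708 -0.003] corner -y [-0.708 -0.707 -0.004] q [-35.  29.  95.   0.  56.   9.]
```

Emit:
move_arm(jaw=[2.0,2.0,2.0,2.0,2.0,2.0,2.0], dp=[[0.08,-0.08,0],[0.08,-0.08,0],[0.06,-0.06,0],[0.05,-0.05,0],[0.04,-0.04,0],[0.03,-0.03,0],[0,0,0]], turn=[[0,0,0],[0,0,0],[0,0,0],[0,0,0],[0,0,0],[0,0,0],[0,0,0]])

```text
time_s: 13.42
position: [0.4757, -0.1839, 0.0583]
tool_rot: [[0.69, 0.724, 0.004], [0.724, -0.69, -0.004], [-0.0, 0.006, -1.0]]
ft_force: [2.7, -5.2, 3.9]
grip_width: 0.0228
gripper_force: 110.2
```

```bash
python3 where.py
```

```text
t 13.4167 heel in corner axes mm 1.0 -0.1 underside above board 0.2 yaw off 0.0 tilt [ 0.23 -0.24] F frame [5.3 2.6 3.9] T [-0.9  -0.22 -0.05] grip 0.0228 110.0
tool dirs: corner -x [ 0.707 -0.707 -0.004] corner -y [-0.707 -0.707 -0.004] q [-34.  29.  95.  -0.  55.   9.]
```

Emit:
move_arm(jaw=[2.0,2.0,2.0,2.0,2.0,2.0], dp=[[0.03,-0.03,0.03],[0.03,-0.03,0],[0.03,-0.03,0],[-0.02,-0.02,0],[-0.02,-0.02,0],[0,0,0]], turn=[[0.003,0,0],[0.003,0,0],[0,0,0],[0,0,0],[0,0,0],[0,0,0]])

```text
time_s: 13.92
position: [0.4757, -0.1835, 0.0582]
tool_rot: [[0.69, 0.724, 0.001], [0.724, -0.69, -0.002], [-0.0, 0.002, -1.0]]
ft_force: [4.4, -8.6, 3.5]
grip_width: 0.0226
gripper_force: 110.1
```

```bash
python3 where.py
```

```text
t 13.9167 heel in corner axes mm 0.6 0.0 underside above board 0.1 yaw off 0.01 tilt [ 0.08 -0.11] F frame [8.7 4.2 3.5] T [-1.51 -0.68  0.05] grip 0.0226 110.0
tool dirs: corner -x [ 0.707 -0.707 -0.002] corner -y [-0.707 -0.707 -0.001] q [-34.  29.  95.  -0.  56.   9.]
```

Emit:
move_arm(jaw=[2.0,2.0,2.0,2.0,2.0,2.0], dp=[[-0.03,-0.03,0.02],[-0.03,-0.03,0.02],[-0.03,-0.03,0.02],[-0.03,-0.03,0],[0.04,-0.04,0],[0,0,0]], turn=[[0.001,0,0],[0.001,0,0],[0,0,0],[0,0,0],[0,0,0],[0,0,0]])

```text
time_s: 14.42
position: [0.4756, -0.1835, 0.0583]
tool_rot: [[0.69, 0.724, 0.004], [0.724, -0.69, -0.002], [0.001, 0.004, -1.0]]
ft_force: [9.9, -9.8, 5.1]
grip_width: 0.0228
gripper_force: 110.0
```

```bash
python3 where.py; python3 look.py w4 corner .012 yellow_end .042
python3 - <<'E'
import cv2
a=cv2.imread("pics/w4.png");cv2.imwrite("pics/w4b.png",cv2.resize(a,None,fx=1.55,fy=1.55,interpolation=2))
E
```

```text
t 14.4167 heel in corner axes mm 0.7 -0.2 underside above board 0.2 yaw off -0.01 tilt [ 0.23 -0.14] F frame [10.1  9.6  5.1] T [-1.53 -1.53  0.01] grip 0.0228 110.0
tool dirs: corner -x [ 0.707 -0.707 -0.002] corner -y [-0.707 -0.707 -0.004] q [-34.  29.  95.   0.  55.   9.]
corner 0.74 161.5 214.9 depth [ 0.4429 -0.1361  0.0433] z [ 0.426  -0.1379  0.012 ]
yellow_end 0.65 344.5 28.5 depth [ 0.5922 -0.1332  0.0415] z [ 0.592  -0.1332  0.042 ]
[ 0.4756 -0.1835  0.0583] -43.60602887978777
```

View pics/w4b.png

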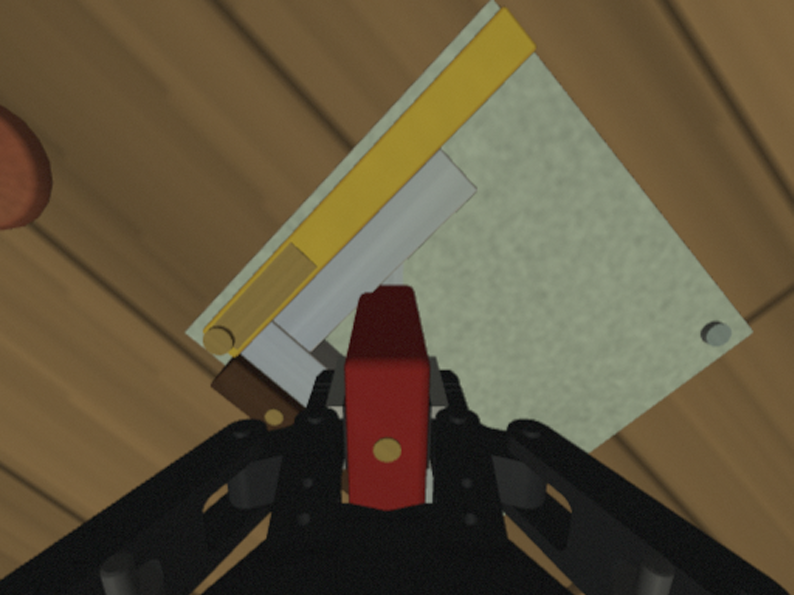

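Wrist view: the square sits in the corner, with its y leg flush along the now upright yellow side (crop (320,250) to (440,150)). I'll check the yellow angle and residual gaps numerically.

Run:
```python
from h import *
X=cloud("w4");im=cv2.imread("pics/w4.png").astype(int)
a=np.radians(-88.6);ex=np.array([np.cos(a),np.sin(a)]);ey=np.array([-ex[1],ex[0]])
D=(X[...,:2]-np.array([.4286,-.138]));x=D@ex*1000;y=D@ey*1000;z=X[...,2]*1000
t=(z>38)&(z<48);L=(z>32)&(z<38)&(x>-8)&(x<40)
for lo in range(20,160,20):
    b=(y>lo)&(y<lo+20)
    m=t&b&(x<20)&(x>-40); k=L&b; print("y",lo,"yellow",np.percentile(x[m],[1,50,99]).round(1),"leg",np.percentile(x[k],[1,50,99]).round(1) if k.sum()>20 else 0)
for lo in range(0,40,10):
    b=(x>lo)&(x<lo+10); m=t&b&(y<8)&(y>-30);k=(z>32)&(z<38)&b&(y>-8)&(y<30)
    print("x",lo,"fixed",np.percentile(y[m],[1,99]).round(1) if m.sum()>9 else 0,"leg",np.percentile(y[k],[1,99]).round(1) if k.sum()>9 else 0)
k=L&(y>30)&(y<115);print("leg z",[np.median(z[L&(abs(y-s)<8)]).round(2) for s in(35,60,85,110)])
```

```text
y 20 yellow [-16.9  -8.2   0.8] leg [ 1.2 12.7 32.8]
y 40 yellow [-17.   -8.3   0.7] leg [ 1.4 11.4 22.4]
y 60 yellow [-17.   -8.4   0.7] leg [ 1.2 12.3 32.8]
y 80 yellow [-16.9  -8.3   0.7] leg [ 1.4 11.6 22.4]
y 100 yellow [-17.   -8.4   0.5] leg [ 1.2 11.5 22.3]
y 120 yellow [-17.   -8.4   0.6] leg 0
y 140 yellow [-17.   -8.4   0.6] leg 0
x 0 fixed [-17.6   5.7] leg [-0.9 29.6]
x 10 fixed [-17.8   0.3] leg [-0.6 29.6]
x 20 fixed [-17.3   0.3] leg [-0.8 29.1]
x 30 fixed [-15.6   0.3] leg [-0.8 21.9]
leg z [np.float64(36.03), np.float64(36.15), np.float64(36.26), np.float64(36.38)]
```

Emit:
move_arm(jaw=[2.0,2.0,2.0,2.0,2.0,2.0,2.0,2.0], dp=[[0,0,0.03],[0,0,0.03],[-0.03,-0.03,0],[-0.03,-0.03,0],[0.03,-0.03,0],[0,0,0],[0,0,0],[0,0,0]], turn=[[0.004,-0.001,0],[0.004,0,0],[0,0,0],[0,0,0],[0,0,0],[0,0,0],[0,0,0],[0,0,0]])

```text
time_s: 15.23
position: [0.4756, -0.1837, 0.0581]
tool_rot: [[0.69, 0.724, -0.0], [0.724, -0.69, 0.001], [0.001, -0.001, -1.0]]
ft_force: [13.0, -10.5, 6.2]
grip_width: 0.0228
gripper_force: 110.4
```

```bash
python3 where.py
```

```text
t 15.2333 heel in corner axes mm 0.8 -0.1 underside above board 0.0 yaw off -0.02 tilt [-0.    0.07] F frame [10.8 12.7  6.2] T [-1.66 -2.08 -0.05] grip 0.0228 110.0
tool dirs: corner -x [ 0.707 -0.707  0.001] corner -y [-0.707 -0.707  0.   ] q [-34.  29.  95.   0.  56.   9.]
```

Emit:
move_arm(jaw=[2.0,2.0,2.0,2.0,2.0,2.0], dp=[[0.02,-0.02,0],[-0.01,-0.01,0],[0,0,0],[0,0,0],[0,0,0],[0,0,0]], turn=[[0,0,0],[0,0,0],[0,0,0],[0,0,0],[0,0,0],[0,0,0]])

```text
time_s: 15.73
position: [0.4756, -0.1836, 0.0581]
tool_rot: [[0.69, 0.724, 0.0], [0.724, -0.69, 0.001], [0.001, -0.0, -1.0]]
ft_force: [12.3, -11.5, 4.0]
grip_width: 0.0227
gripper_force: 110.4
```

```bash
python3 where.py; python3 look.py w5
python3 - <<'E'
from h import *
X=cloud("w5");a=np.radians(-88.6);ex=np.array([np.cos(a),np.sin(a)]);ey=np.array([-ex[1],ex[0]])
D=(X[...,:2]-np.array([.4286,-.138]));x=D@ex*1000;y=D@ey*1000;z=X[...,2]*1000
t=(z>38)&(z<48);L=(z>32)&(z<38)&(x>-8)&(x<23)
for lo in range(40,160,20):
    b=(y>lo)&(y<lo+20);m=t&b&(x<20)&(x>-40); k=L&b; print(lo,np.percentile(x[m],99).round(1),np.percentile(x[k],1).round(1) if k.sum()>20 else 0,np.median(z[k]).round(2) if k.sum()>20 else 0)
for lo in(10,20,30):
    b=(x>lo)&(x<lo+10); m=t&b&(y<8)&(y>-30);k=(z>32)&(z<38)&b&(y>-8)&(y<30);print(lo,np.percentile(y[m],99),np.percentile(y[k],1))
E
```

```text
t 15.7333 heel in corner axes mm 0.8 -0.1 underside above board 0.0 yaw off -0.02 tilt [0.01 0.04] F frame [11.8 12.   4. ] T [-1.83 -2.16 -0.02] grip 0.0227 110.0
tool dirs: corner -x [ 0.707 -0.707  0.001] corner -y [-0.707 -0.707 -0.   ] q [-34.  29.  95.   0.  56.   9.]
[ 0.4756 -0.1836  0.0581] -43.61951131888492
40 0.7 1.4 36.02
60 0.8 1.4 36.07
80 0.7 1.4 36.09
100 0.8 1.3 36.08
120 0.7 0 0
140 0.6 0 0
10 0.22576327480787936 -0.6861905283795339
20 0.2672046419754245 -0.9138260938123655
30 0.23674750947324746 -0.9814462774077608
```

The square lies flat and flush on both sides, with the yellow side upright and the push steady at about 12 N each way. I'm handing it in.

```bash
python3 -c "
from rig import ticket; print(ticket.close_job())"
```

```text
the job is handed in; nothing more can be done
None
```

The job is handed in at about 16 s. The square lies flat in the corner and is still gripped, pressed with about 12 N against each side, and the yellow side measures square to the fixed one; the system gave no verdict.

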